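Press a glued corner joint home in the jig and hold it

ROBOT

A 6-joint arm with a two-finger parallel gripper is mounted at the origin on the work surface. World frame = base frame: x ahead of the robot, y to its left, z up, the work surface at z = 0. Lengths are in mm, angles in degrees, forces in N, time in s.
With the tool pointing down it reaches from about 325 to 850 mm from the base axis. Payload 4.4 kg.
Tool frame: the origin (TCP) lies at the very end of the fingers, on their centre line; the grasp point (between the pads) lies 19 mm behind it (pinch_z is the z of the grasp point in the tool frame, in mm); z points along the fingers, y is the direction in which the jaws open and shut (so a half turn about z gives the same grasp; the last joint's range is limited). The gripper opens to 94 mm and grips with 3 to 60 N. Pads are 16 mm wide; open, the fingers measure 119 mm over their backs; the gripper's body (75 mm by 177 mm) begins 78 mm behind the grasp point.
Start: joints at [-76.862, 11.837, 88.321, -0, 79.842, -8.623], TCP at [213.16, -534.032, 205.447] pointing down, gripper open.
Joint ranges: [-156.59, 156.59], [-49.26, 127.26], [12.9, 141.05], [-63.56, 243.56], [4.71, 150.69], [-161.64, 161.64]. Speed limits (degrees/s): [159.86, 159.86, 180, 180, 180, 180].

INTERFACE

Orientations are given as a 3x3 rotation matrix whose columns are the frame's x, y, z axes.
In Python, from station import * gives the robot as it stands.
- The arm moves only by the shell command python3 -m pendant 'ROWS' [OPENING]. ROWS is JSON, a list of rows, each an object with "dp": the shift along the tool's x, y, z in mm, a list of three; "rot": the turn, a rotation vector about the tool's x, y, z in rad, a list of three. In form: [{"dp": [x, y, z], "rot": [rx, ry, rz]}, ...]. A call has exactly 8 rows; each row is the pose to reach, as a shift and turn from the pose measured when the call began, along the tool's axes at that moment; what a row does not reach only later rows make up. A row lasts 1/12 s, in which the tool goes at most 41.7 mm and 7.16 degrees, less where a joint would pass 70% of its speed; a pose out of reach is approached as far as the arm can. A call with a gripper value outside its range is refused whole. OPENING is the opening, from 0 (shut) to 1 (fully open), set as the call begins (- or left out, the last holds). The fingers move at their own pace and stop on an object; the grip force is fixed at half the most. Time passes only in rows, so rows that repeat a pose let the fingers close, or fill a call up. It gives the time, the measured TCP pose, the force and the opening at its end, in the units of the state.
- read_state(): the state, without advancing time (a new reading comes with each control period).
- read_camera(name): name is "scene" or "side" or "wrist"; returns a dict with "color" (420x560x3 uint8, blue, green, red), "fov_y" (degrees; the focal length in pixels is half the picture's height over the tangent of half this angle, whatever the lens; pixels are square), "cx", "cy" (the principal point, pixels), "k1" (the pictures are not rectified: a ray, as slopes to the right and down, at radius r is drawn at 1 + k1 r^2 times it, then the intrinsics apply), "world_to_cam" (4x4, takes a point from world to camera coordinates). Camera axes: x right, y down, z forward; pixel columns grow to the right and rows downward; lengths in mm; the calibration is good to about 2 mm. A picture is of the moment at which its call begins. There is no depth.
- sign_off(): hands the job in, once; it reports no verdict.
The state is a dict: "time": time; "q": joint angles; "dq": joint speeds; "effort": joint torques, N m; "tcp_pos": TCP position; "tcp_rot": TCP orientation; "wrist_force": force on the tool from outside, world axes, zero at the start; "torque": the same for the moment, N m; "width": opening from 0.0 (shut) to 1.0 (fully open).
Only numpy, scipy, OpenCV 4.12 (cv2) and the standard library are available. Lean on these libraries where they do the work, as an engineer would, in place of code of your own. Each camera call takes 0.05 s, during which the arm holds its last target. There are 200 camera calls.

TASK

The wooden corner joint in the gluing jig is being kept off the fence by the orange-handled steel pin: draw the pin up out of its bore and park it standing in the notch of the blue rest, hanging by its collar and let go. Then slide the joint square and flush against the fence and, with one firm diagonal push into its inside corner, press it against the fence and down on the jig bed at once; finish while still holding that push, as one does until the glue grabs. Keep the joint upright and leave the other things on the bench where they are.

Things in the scene. Friction and masses are not known exactly. Their poses are not given: they have to be found in the camera images.
- fence_face (a point): Middle of the fence's working face, at its lower edge on the top of the jig bed. x points from the bed into the fence (the way to push), y along the fence, z up. The jig is fixed to the bench, placed and turned anew each time.
- fence: The pale wooden fence, fixed, 240 mm long (y), 36 mm high above the bed, 20 mm thick (x); origin at the middle of its underside, 10 mm behind its face; axes as point fence_face.
- bed: The jig bed, a fixed brown waxed board (the joint slides on it easily, friction about 0.25), 220 mm (x) by 260 mm (y), 34 mm thick, origin at its underside's centre on the bench top; x points to the fence, whose face lies at x = +90 mm. A 12 mm bore goes through it at x = +52 mm, y = 0.
- pin_grip (a point): Middle of the loose pin's orange handle; z runs up the pin. The handle is 16 mm in diameter and 45 mm long (22 mm up and 23 mm down from this point). Below it a steel collar, 24 mm in diameter, 5 mm thick, its underside 28 mm below this point; then a shaft 10 mm in diameter and 30 mm long.
- pin: The same pin, 80 g; origin on its axis at the underside of the collar, z up. At the start the shaft is in the bore and the collar lies on the bed, between fence and joint; it must rise 30 mm to be clear.
- notch (a point): Where to park the pin: in the notch, at the level of the blue rest's top. The U notch is 14 mm wide (y), through the full height, open towards -x (24 mm to the open end) and closed 13 mm away in +x. Parked, the shaft hangs in it, collar on the top, handle middle 28 mm above this point. Lower the pin in from above or slide it in from the open end.
- rest: The blue notched rest, a fixed block 65 mm (x) by 64 mm (y) by 40 mm high, beside the jig on its left or right; origin at the centre of its underside, axes as point notch.
- corner_inside (a point): Push point of the loose L-shaped wooden corner, at its inside corner, midway along its length, where the top of the base meets the front of the upright. x points to the upright's back face, 18 mm away; y along its length (60 mm either way); z up. Home, it is 18 mm in front of the fence face and 18 mm above the bed.
- corner: The same joint, 130 to 270 g: pale base 80 mm (x) by 120 mm by 18 mm thick, dark upright 18 mm thick at its +x end, 40 mm high over all; origin at the centre of its underside, 22 mm in -x from the push point. It starts on the bed, its back 80 to 102 mm from the fence, turned up to 0.2 rad; its back is to meet the fence.
- glue: A bystander to leave alone: the yellow glue bottle, 60 mm across, 150 mm high; stands on the other side of the jig from the rest; origin at the centre of its underside.
- case: A bystander to leave alone: the clear case, 75 x 55 x 22 mm, on the right; origin at the centre of its underside.
- dowelcup: A bystander to leave alone: the steel cup, 70 mm across, 80 mm high, on the left; origin at the centre of its underside.
- offcut: A bystander to leave alone: the dark offcut, 110 x 45 x 25 mm, lying on the left; origin at the centre of its underside.
- screwdriver: A bystander to leave alone: the screwdriver, lying on the right; origin at the centre of its underside.
Mind the look-alikes: they are no part of the job. Of the things like the corner, leave any that is green or pink; of the rest the smaller one is meant.

How it is judged:
By the outcome, as a careful person would: the job done as asked, in the order asked, and still so for the second after the job is handed in, while the arm keeps its last pose, push and grip.
It also fails if it takes over 58 s, if anything falls off the work surface, if the arm or the gripper's body presses on something with over 40 N, if the wrist force passes 120 N, or if a joint passes its speed limit or range.

## Working session

There is one attempt and no reset: what is moved stays moved. The work goes in short steps, Python scripts to look and compute and a shell command to move; the robot and the scene stay as the last step left them, time stands still between calls to the robot, and variables do not carry over. Pictures are saved under pics/ and viewed, about 8 in all and at most 12, crops included, and the job is handed in when it is done.

```bash
ls; mkdir -p pics; python3 - <<'E'
from station import *
import cv2,numpy as np
s=read_state();print(s)
for n in("scene","side","wrist"):
    c=read_camera(n);cv2.imwrite(f"pics/{n}0.png",c["color"]);print(n,c["fov_y"],c["cx"],c["cy"],c["k1"],np.array(c["world_to_cam"]).round(3).tolist())
a=cv2.imread("pics/scene0.png")
E
```

```text
pics
{'time': 0.0, 'q': array([-7.68614634e+01,  1.18841185e+01,  8.84049427e+01,  1.05933247e-04,
        7.98411490e+01, -8.62395544e+00]), 'dq': array([-0.02738715,  0.07417637,  0.04518612,  0.07002988,  0.00793382,
       -0.00430734]), 'effort': array([-8.26405885e-04, -3.70876086e+01, -2.81417513e+01,  6.97309943e-02,
        3.62148404e-02, -1.64627863e-04]), 'tcp_pos': array([ 212.98167535, -533.2270756 ,  204.29092821]), 'tcp_rot': array([[ 9.28728949e-01,  3.70759051e-01, -5.14802926e-04],
       [ 3.70759250e-01, -9.28726374e-01,  2.21351933e-03],
       [ 3.42571272e-04, -2.24662743e-03, -9.99997418e-01]]), 'wrist_force': array([ 0.47156315, -0.46093029,  0.30593949]), 'torque': array([-0.03204755,  0.02024376,  0.04184509]), 'width': 1.002024652082147}
scene 56.32102931358979 279.4677315449647 211.10056379764924 -0.03843138193039142 [[-0.044, 0.999, 0.011, 31.203], [0.685, 0.038, -0.728, -267.189], [-0.727, -0.025, -0.686, 1354.502], [0.0, 0.0, 0.0, 1.0]]
side 44.61191834656404 288.4898665384359 209.62845332550552 -0.17000055613115342 [[-0.985, -0.171, 0.002, 428.009], [-0.135, 0.766, -0.628, 106.682], [0.106, -0.619, -0.778, 1545.056], [0.0, 0.0, 0.0, 1.0]]
wrist 68.15192146435474 279.3123161864177 203.07082017916463 -0.059297535504076106 [[0.371, -0.928, -0.0, -574.803], [-0.904, -0.362, 0.227, -24.241], [-0.211, -0.084, -0.974, 388.856], [0.0, 0.0, 0.0, 1.0]]
```

View pics/scene0.png

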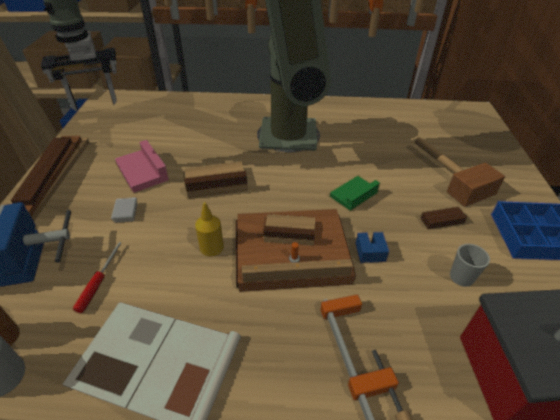

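View pics/side0.png

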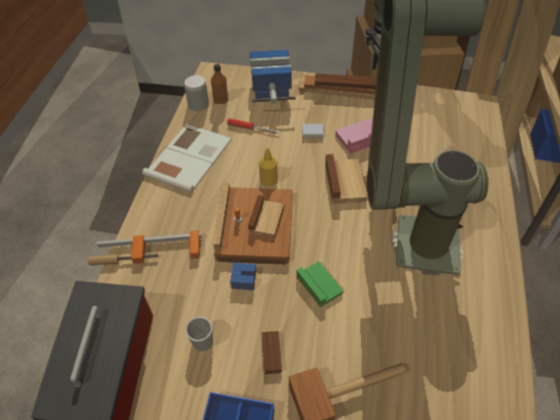

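The scene view shows the jig at about (293,248), the pin at (294,250), the joint at (290,228), the rest at (372,247) and the glue at (209,235). The larger look-alike is at (215,180) and the green and pink ones are off the jig. Next I'll zoom in for pixel coordinates.

```bash
cat > h.py <<'E'
from station import *
import cv2,numpy as np
def cam(n,save=None):
    c=read_camera(n)
    if save: cv2.imwrite(save,c["color"])
    return c
def K(c):
    f=210/np.tan(np.radians(c["fov_y"]/2)); return np.array([[f,0,c["cx"]],[0,f,c["cy"]],[0,0,1.]]),np.array([c["k1"],0,0,0.])
def proj(c,P):
    T=np.array(c["world_to_cam"]);k,d=K(c)
    return cv2.projectPoints(np.array(P,float).reshape(-1,3),cv2.Rodrigues(T[:3,:3])[0],T[:3,3],k,d)[0][:,0]
def ray(c,uv):
    T=np.array(c["world_to_cam"]);k,d=K(c)
    n=cv2.undistortPoints(np.array(uv,float).reshape(-1,1,2),k,d)[:,0]
    R=T[:3,:3];return -R.T@T[:3,3],np.c_[n,np.ones(len(n))]@R
def onz(c,uv,z):
    o,r=ray(c,uv);return o+r*((z-o[2])/r[:,2])[:,None]
E
python3 - <<'E'
from h import *
def crop(n,x0,y0,w,h,s):
    a=cv2.imread(f"pics/{n}0.png")[y0:y0+h,x0:x0+w];a=cv2.resize(a,None,fx=s,fy=s,interpolation=cv2.INTER_CUBIC)
    for i in range(0,w,10): cv2.putText(a,str(x0+i),(i*s,8),0,.3,(255,255,255),1); cv2.line(a,(i*s,10),(i*s,14),(255,255,255),1)
    for i in range(0,h,10): cv2.putText(a,str(y0+i),(0,i*s+4),0,.3,(255,255,255),1)
    cv2.imwrite(f"pics/{n}1.png",a)
crop("scene",230,195,165,100,4.8 and 4);crop("side",205,175,100,120,5)
E
```

```text
(no output)
```

View pics/scene1.png

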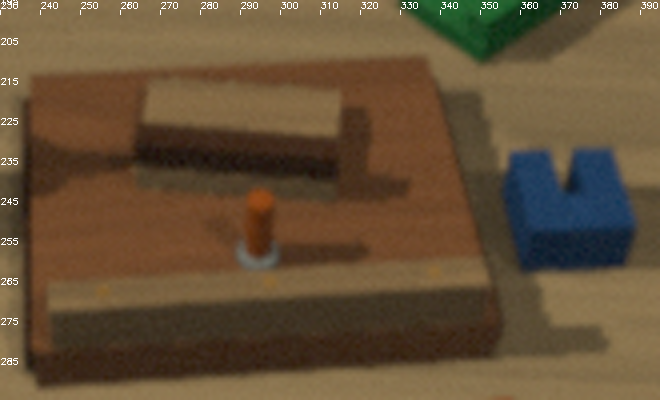

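View pics/side1.png

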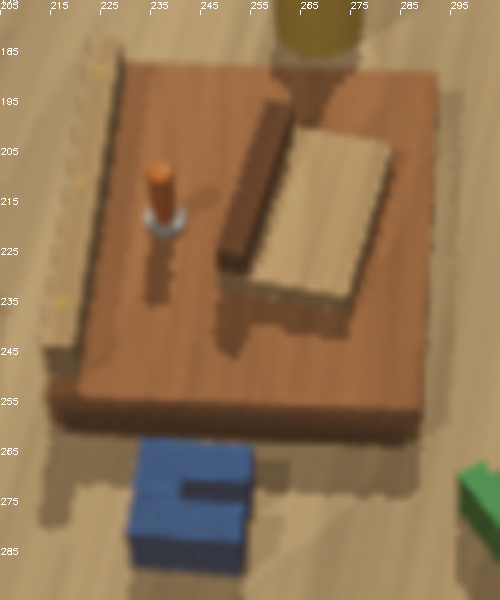

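```bash
cat > fit.py <<'E'
from h import *
import pickle
from scipy.optimize import least_squares
C={n:read_camera(n) for n in("scene","side")}
def px(n,p): 
    x0,y0,s={"scene":(230,195,4),"side":(205,175,5)}[n];return np.array([x0+(p[0]+.5)/s-.5,y0+(p[1]+.5)/s-.5])
def fit(obs,z0,x0,name):
    P=np.array([o[2] for o in obs],float);U=np.array([px(o[0],o[1]) for o in obs]);N=[o[0] for o in obs]
    def f(v):
        c,s=np.cos(v[2]),np.sin(v[2]);W=np.c_[v[0]+c*P[:,0]-s*P[:,1],v[1]+s*P[:,0]+c*P[:,1],P[:,2]+z0]
        return np.concatenate([proj(C[n],w)[0]-u for n,w,u in zip(N,W,U)])
    r=least_squares(f,x0,loss="soft_l1",x_scale=[10,10,.1]);print(name,r.x.round(3),"deg",np.degrees(r.x[2]).round(2));print(f(r.x).reshape(-1,2).round(1).tolist());return r.x
a,b="scene","side"
bed=fit([(a,(33,75),(-110,-130,34)),(a,(430,57),(-110,130,34)),(a,(48,283),(90,-120,70)),(a,(487,258),(90,120,70)),(a,(50,310),(110,-120,70)),(a,(490,286),(110,120,70)),
 (b,(437,72),(-110,-130,34)),(b,(418,410),(-110,130,34)),(b,(122,45),(90,-120,70)),(b,(75,345),(90,120,70)),(b,(42,343),(110,120,70))],0,[550,0,0],"bed")
cor=fit([(a,(148,78),(-40,-60,18)),(a,(340,90),(-40,60,18)),(a,(136,150),(40,-60,40)),(a,(338,163),(40,60,40)),(a,(140,127),(22,-60,40)),(a,(338,137),(22,60,40)),(a,(137,187),(40,-60,0)),(a,(338,200),(40,60,0)),
 (b,(392,145),(-40,-60,18)),(b,(350,298),(-40,60,18)),(b,(265,100),(40,-60,40)),(b,(219,260),(40,60,40)),(b,(293,105),(22,-60,40))],34,[550,0,0],"corner")
rest=fit([(a,(510,152),(-32.5,-32,40)),(a,(612,150),(-32.5,32,40)),(a,(632,228),(32.5,32,40)),(a,(510,228),(32.5,-32,40)),
 (b,(142,438),(32.5,-32,40)),(b,(255,446),(-32.5,-32,40)),(b,(248,545),(-32.5,32,40)),(b,(130,535),(32.5,32,40))],0,[600,200,0],"rest")
R=lambda t:np.array([[np.cos(t),-np.sin(t)],[np.sin(t),np.cos(t)]])
print("bore/pin xy",bed[:2]+R(bed[2])@[52,0]);print("pin handle top scene,side",onz(C[a],px(a,(260,193)),84),onz(C[b],px(b,(160,168)),84))
print("fence_face",bed[:2]+R(bed[2])@[90,0]);l=R(bed[2]).T@(cor[:2]-bed[:2]);print("corner in bed",l,"back gap",90-l[0]-40)
# notch point: closed end 13 from notch in +x, open end 24 in -x => notch at x=-32.5+24
print("notch",rest[:2]+R(rest[2])@[-8.5,0], "notch px check", onz(C[b],px(b,(180,490)),40))
E
python3 fit.py
```

```text
bed [5.34949e+02 2.25830e+01 1.25000e-01] deg 7.13
[[-0.2, 0.1], [-0.1, -0.1], [0.0, -0.2], [-0.0, -0.2], [-0.4, 0.5], [1.2, -0.0], [0.6, -0.0], [0.6, 0.0], [0.3, -2.1], [-0.4, 0.1], [-0.7, 0.2]]
corner [ 5.00789e+02  1.58570e+01 -2.70000e-02] deg -1.57
[[0.3, 0.1], [0.1, -0.2], [-0.0, -1.0], [1.1, -1.2], [-0.3, -0.8], [1.1, -0.3], [0.0, 1.3], [-0.1, 1.1], [0.0, -0.7], [0.1, -0.6], [-0.1, -0.3], [-0.5, -1.8], [0.0, -0.4]]
rest [5.26665e+02 2.15044e+02 7.50000e-02] deg 4.32
[[-0.2, -0.8], [0.1, -0.8], [1.2, -0.2], [4.7, 0.3], [0.6, -0.8], [0.5, -0.4], [-1.1, -1.0], [-0.6, -1.0]]
bore/pin xy [586.54644126  29.04187541]
pin handle top scene,side [[581.10905711  27.29583596  84.        ]] [[587.05837918  27.28560526  84.        ]]
fence_face [624.25218644  33.76170386]
corner in bed [-34.73121968  -2.43148383] back gap 84.73121968074945
notch [518.18896634 214.4036947 ] notch px check [[533.34494225 218.65441593  40.        ]]
```

```bash
cat >> h.py <<'E'
def to(p,yaw,pitch=0):
    """dp/rot to TCP p; tool x at yaw deg, tool z down then tilted by pitch (deg) toward yaw direction"""
    s=read_state();R=s["tcp_rot"];a,b=np.radians(yaw),np.radians(pitch)
    x0=np.array([np.cos(a),np.sin(a),0]);z0=np.array([0,0,-1.]);z=np.cos(b)*z0+np.sin(b)*x0;x=np.cos(b)*x0-np.sin(b)*z0
    T=np.c_[x,np.cross(z,x),z]
    print("dp",(R.T@(np.array(p)-s["tcp_pos"])).round(1).tolist(),"rot",cv2.Rodrigues(R.T@T)[0].ravel().round(4).tolist(),"t",round(s["time"],2),"F",s["wrist_force"].round(1),"w",round(s["width"],3))
E
python3 -c "
from h import *
to([550,27,200],7.1)"
```

```text
dp [520.7, -395.8, 5.4] rot [-0.0011, -0.0, 0.2559] t 0.25 F [-0.4 -0.2  1.4] w 1.001
```

```bash
python3 -m pendant '[{"dp":[32,-24,0],"rot":[0,0,0.03]},{"dp":[64,-48,0],"rot":[0,0,0.06]},{"dp":[96,-73,0],"rot":[0,0,0.09]},{"dp":[128,-97,1],"rot":[0,0,0.12]},{"dp":[160,-121,1],"rot":[0,0,0.15]},{"dp":[192,-146,2],"rot":[0,0,0.18]},{"dp":[224,-170,2],"rot":[0,0,0.21]},{"dp":[256,-194,2],"rot":[0,0,0.24]}]' 1
python3 -c "
from h import *
to([550,27,200],7.1)"
```

```text
time: 0.92
tcp_pos: [379.4, -256.7, 203.2]
tcp_rot: [[0.991, 0.137, 0.0], [0.137, -0.991, 0.001], [0.0, -0.001, -1.0]]
wrist_force: [0.1, -0.3, 0.1]
width: 1.0
dp [208.0, -257.6, 3.4] rot [-0.0008, -0.0001, 0.014] t 0.92 F [ 0.1 -0.3  0.1] w 1.0
```

```bash
python3 -m pendant '[{"dp":[26,-32,0],"rot":[0,0,0.003]},{"dp":[52,-64,0],"rot":[0,0,0.006]},{"dp":[78,-97,0],"rot":[0,0,0.009]},{"dp":[104,-129,0],"rot":[0,0,0.014]},{"dp":[130,-161,0],"rot":[0,0,0.014]},{"dp":[156,-193,0],"rot":[0,0,0.014]},{"dp":[182,-226,2],"rot":[0,0,0.014]},{"dp":[208,-257,3],"rot":[0,0,0.014]}]' 1
python3 - <<'E'
from h import *
c=cam("wrist","pics/w1.png");a=c["color"]
a=cv2.resize(a,None,fx=1.4,fy=1.4);cv2.imwrite("pics/w1b.png",a)
to([586.5,28.5,100],7.1)
np.save("w1.npy",c,allow_pickle=True)
for n,p in (("pin top",[586.5,28.5,84]),("notch",[518.5,215,40]),("bore",[586.5,28.5,34])):print(n,proj(c,p)*1.4)
E
```

```text
time: 1.58
tcp_pos: [550.7, 28.7, 200.4]
tcp_rot: [[0.992, 0.124, 0.0], [0.124, -0.992, 0.001], [0.0, -0.001, -1.0]]
wrist_force: [0.6, -0.1, 0.2]
width: 0.995
dp [31.3, 11.1, 100.2] rot [-0.006, -0.0042, 0.0053] t 1.63 F [2.2 3.2 0.7] w 1.0
pin top [[396.77775889 227.96003539]]
notch [[158.16273907 277.91075191]]
bore [[395.91737    221.61053271]]
```

View pics/w1b.png

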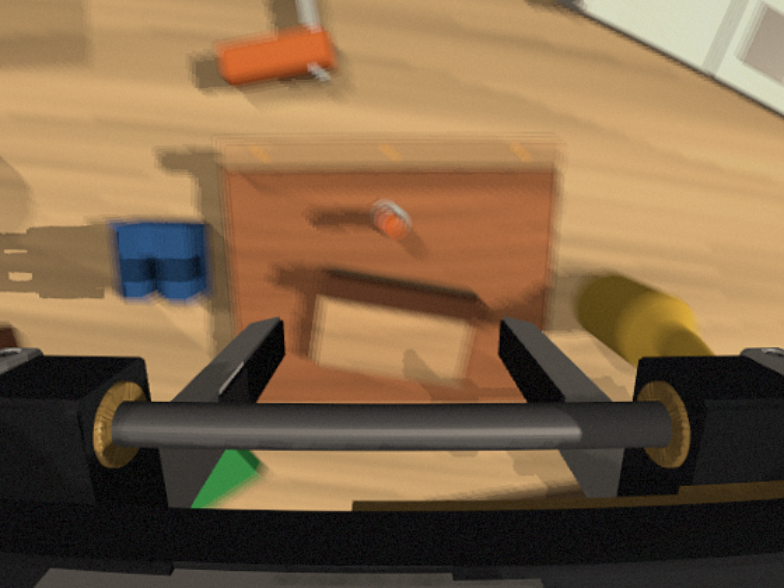

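The wrist view (blurred) puts the pin top at about (395,228) against a predicted (397,228). The notch is at about (160,285) against (158,278). The positions hold, so I'm descending.

```bash
python3 -m pendant '[{"dp":[10,3,20],"rot":[-0.002,0,0]},{"dp":[20,6,50],"rot":[-0.002,0,0]},{"dp":[31,11,80],"rot":[-0.002,0,0]},{"dp":[34,9,95],"rot":[-0.001,0,0]},{"dp":[34,5,100],"rot":[-0.001,0,0]},{"dp":[34,4.5,100],"rot":[-0.001,0,0]},{"dp":[34,4.5,100],"rot":[-0.001,0,0]},{"dp":[34,4.5,100],"rot":[-0.001,0,0]}]' 0.6
python3 - <<'E'
from h import *
to([586.5,28.5,47],7.1)
c=cam("wrist");cv2.imwrite("pics/w2.png",c["color"]);np.save("w2.npy",c,allow_pickle=True)
for n,p in (("pin top",[586.5,28.5,84]),("notch",[518.5,215,40]),("bore",[586.5,28.5,34])):print(n,proj(c,p))
h=cv2.inRange(cv2.cvtColor(c["color"],cv2.COLOR_BGR2HSV),(4,190,120),(14,255,255));n,l,st,ce=cv2.connectedComponentsWithStats(h)
print([(s.tolist(),x.round(1).tolist()) for s,x in zip(st,ce) if s[4]>60][1:])
E
```

```text
time: 2.3
tcp_pos: [589.4, 35.3, 102.1]
tcp_rot: [[0.992, 0.129, 0.007], [0.129, -0.992, 0.005], [0.007, -0.004, -1.0]]
wrist_force: [-0.4, -0.0, 0.2]
width: 0.597
dp [-4.2, 6.6, 55.1] rot [-0.0043, -0.0072, 0.0055] t 2.3 F [-0.4 -0.   0.2] w 0.597
pin top [[287.86422683 236.53599439]]
notch [[ 63.39930803 266.04579849]]
bore [[286.40809652 216.8969539 ]]
[([120, 35, 115, 54, 3984], [176.8, 61.4]), ([276, 214, 23, 34, 436], [288.5, 234.7])]
```

```bash
python3 -m pendant '[{"dp":[-4,6.6,0],"rot":[-0.004,-0.007,0.005]},{"dp":[-4,6.6,10],"rot":[-0.004,-0.007,0.005]},{"dp":[-4,6.6,22],"rot":[-0.004,-0.007,0.005]},{"dp":[-4,6.6,34],"rot":[-0.004,-0.007,0.005]},{"dp":[-4,6.6,46],"rot":[-0.004,-0.007,0.005]},{"dp":[-4,6.6,55],"rot":[-0.004,-0.007,0.005]},{"dp":[-4,6.6,55],"rot":[-0.004,-0.007,0.005]},{"dp":[-4,6.6,55],"rot":[-0.004,-0.007,0.005]}]'
python3 -c "
from h import *
to([586.5,28.5,47],7.1)"
```

```text
time: 3.02
tcp_pos: [585.8, 28.7, 45.8]
tcp_rot: [[0.992, 0.124, -0.002], [0.124, -0.992, 0.001], [-0.002, -0.001, -1.0]]
wrist_force: [0.2, 0.6, 0.4]
width: 0.601
dp [0.7, 0.2, -1.2] rot [-0.0008, 0.002, 0.0005] t 3.02 F [0.2 0.6 0.4] w 0.601
```

Well placed. Closing.

```bash
python3 -m pendant '[{"dp":[0,0,-1],"rot":[0,0,0]},{"dp":[0,0,-1],"rot":[0,0,0]},{"dp":[0,0,-1],"rot":[0,0,0]},{"dp":[0,0,-1],"rot":[0,0,0]},{"dp":[0,0,-1],"rot":[0,0,0]},{"dp":[0,0,-1],"rot":[0,0,0]},{"dp":[0,0,-1],"rot":[0,0,0]},{"dp":[0,0,-1],"rot":[0,0,0]}]' 0
python3 -m pendant '[{"dp":[0,0,-5],"rot":[0,0,0]},{"dp":[0,0,-15],"rot":[0,0,0]},{"dp":[0,0,-27],"rot":[0,0,0]},{"dp":[0,0,-40],"rot":[0,0,0]},{"dp":[0,0,-55],"rot":[0,0,0]},{"dp":[0,0,-62],"rot":[0,0,0]},{"dp":[0,0,-63],"rot":[0,0,0]},{"dp":[0,0,-63],"rot":[0,0,0]}]'
python3 -c "
from h import *
to([518.5,215,110],4.3)"
```

```text
time: 3.68
tcp_pos: [585.9, 28.6, 47.0]
tcp_rot: [[0.992, 0.124, -0.002], [0.124, -0.992, 0.0], [-0.002, -0.001, -1.0]]
wrist_force: [-0.0, 0.6, 1.4]
width: 0.167
time: 4.35
tcp_pos: [586.7, 28.5, 111.3]
tcp_rot: [[0.992, 0.124, 0.0], [0.124, -0.992, 0.0], [0.0, -0.0, -1.0]]
wrist_force: [-0.5, -0.3, -0.9]
width: 0.164
dp [-44.5, -193.5, 1.3] rot [-0.0002, -0.0003, 0.0494] t 4.35 F [-0.5 -0.3 -0.9] w 0.164
```

```bash
python3 -m pendant '[{"dp":[-10,-28,-2],"rot":[0,0,0.006]},{"dp":[-22,-56,-4],"rot":[0,0,0.012]},{"dp":[-36,-84,-6],"rot":[0,0,0.018]},{"dp":[-52,-112,-8],"rot":[0,0,0.024]},{"dp":[-68,-140,-8],"rot":[0,0,0.036]},{"dp":[-84,-165,-8],"rot":[0,0,0.049]},{"dp":[-98,-185,-8],"rot":[0,0,0.049]},{"dp":[-100,-190,-8],"rot":[0,0,0.049]}]'
python3 -m pendant '[{"dp":[0,0,0],"rot":[0,0,0]},{"dp":[0,0,0],"rot":[0,0,0]},{"dp":[0,0,0],"rot":[0,0,0]},{"dp":[0,0,0],"rot":[0,0,0]},{"dp":[0,0,0],"rot":[0,0,0]},{"dp":[0,0,0],"rot":[0,0,0]},{"dp":[0,0,0],"rot":[0,0,0]},{"dp":[0,0,0],"rot":[0,0,0]}]'
python3 - <<'E'
from h import *
c=cam("wrist");np.save("w3.npy",c,allow_pickle=True)
R=np.array([[np.cos(.075),-np.sin(.075)],[np.sin(.075),np.cos(.075)]])
for q in [(-32.5,-32),(-32.5,32),(32.5,32),(32.5,-32),(4.5,0),(-32.5,7),(-32.5,-7)]:
    w=np.r_[R@q+[527,216],40];print(q,proj(c,w).round(1))
a=cv2.resize(c["color"],None,fx=1.4,fy=1.4,interpolation=cv2.INTER_CUBIC);cv2.imwrite("pics/w3.png",a)
to([518.5,215,110],4.3)
E
```

```text
time: 5.02
tcp_pos: [459.9, 206.6, 117.9]
tcp_rot: [[0.997, 0.079, -0.004], [0.079, -0.997, 0.0], [-0.004, -0.001, -1.0]]
wrist_force: [0.0, 0.7, -1.4]
width: 0.167
time: 5.68
tcp_pos: [460.2, 206.3, 117.9]
tcp_rot: [[0.997, 0.078, -0.004], [0.078, -0.997, 0.0], [-0.004, -0.001, -1.0]]
wrist_force: [0.3, -0.8, -0.2]
width: 0.163
(-32.5, -32) [[311.4 168.1]]
(-32.5, 32) [[234.4 167.8]]
(32.5, 32) [[232.3  85.8]]
(32.5, -32) [[313.5  86. ]]
(4.5, 0) [[272.9 122.1]]
(-32.5, 7) [[264.5 167.9]]
(-32.5, -7) [[281.3 168. ]]
dp [58.9, -4.0, 7.7] rot [-0.0006, 0.0041, 0.0033] t 5.73 F [-0.2 -0.   0.4] w 0.163
```

View pics/w3.png

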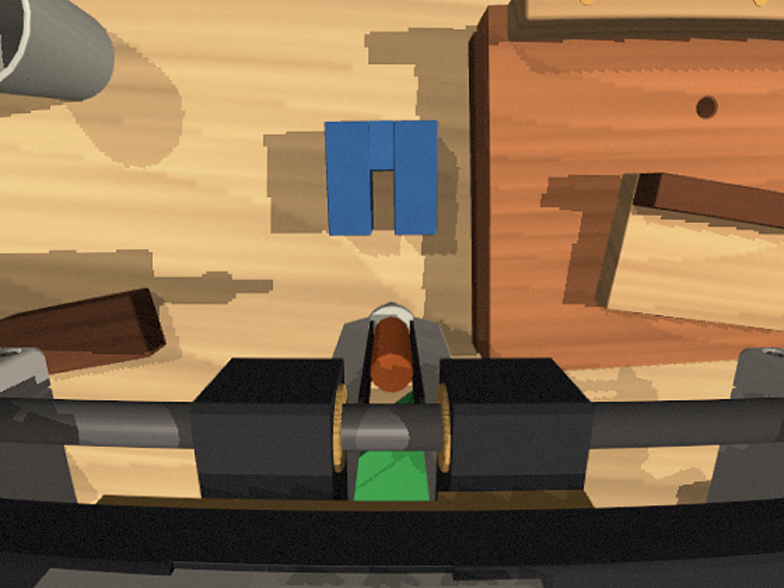

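The wrist view is clear. The rest's top corners are at (325,121), (437,121), (437,235) and (329,235), with the notch from x=371 to 395. That matches the prediction within 1 px. The bore shows at (707,107), so I'll use it to check the camera bias.

```bash
python3 - <<'E'
from h import *
c=np.load("w3.npy",allow_pickle=True).item()
print("bore",onz(c,[706.5/1.4,107/1.4],34)," notch front/back",onz(c,[[383/1.4,235/1.4],[383/1.4,171/1.4]],40))
to([518.5,214.9,110],4.3)
E
```

```text
bore [[585.9734751   28.04982765  34.        ]]  notch front/back [[494.7102454  213.01631913  40.        ]
 [531.53298074 215.78222911  40.        ]]
dp [58.9, -3.9, 7.7] rot [-0.0006, 0.0041, 0.0033] t 5.73 F [-0.2 -0.   0.4] w 0.163
```

```bash
python3 -m pendant '[{"dp":[15,-1,3],"rot":[0,0.004,0.003]},{"dp":[30,-2,6],"rot":[0,0.004,0.003]},{"dp":[45,-3,10],"rot":[0,0.004,0.003]},{"dp":[56,-4,16],"rot":[0,0.004,0.003]},{"dp":[59,-4,20],"rot":[0,0.004,0.003]},{"dp":[59,-4,20],"rot":[0,0.004,0.003]},{"dp":[59,-4,20],"rot":[0,0.004,0.003]},{"dp":[59,-4,20],"rot":[0,0.004,0.003]}]'
python3 -c "
from h import *
to([518.5,215,53],4.3)"
```

```text
time: 6.4
tcp_pos: [517.8, 214.9, 97.7]
tcp_rot: [[0.997, 0.075, -0.001], [0.075, -0.997, 0.0], [-0.001, -0.0, -1.0]]
wrist_force: [0.7, -0.3, -0.7]
width: 0.167
dp [0.8, -0.0, 44.7] rot [-0.0004, 0.0009, 0.0004] t 6.4 F [ 0.7 -0.3 -0.7] w 0.167
```

```bash
python3 -m pendant '[{"dp":[1,0,5],"rot":[0,0,0]},{"dp":[1,0,12],"rot":[0,0,0]},{"dp":[1,0,18],"rot":[0,0,0]},{"dp":[1,0,24],"rot":[0,0,0]},{"dp":[1,0,30],"rot":[0,0,0]},{"dp":[1,0,36],"rot":[0,0,0]},{"dp":[1,0,40],"rot":[0,0,0]},{"dp":[1,0,40],"rot":[0,0,0]}]'
python3 -c "
from h import *
to([518.5,215,53],4.3)"
```

```text
time: 7.07
tcp_pos: [517.7, 214.7, 56.2]
tcp_rot: [[0.997, 0.075, -0.003], [0.075, -0.997, -0.0], [-0.003, -0.0, -1.0]]
wrist_force: [0.2, 0.8, -1.3]
width: 0.163
dp [0.8, -0.2, 3.2] rot [-0.0, 0.0034, 0.0004] t 7.07 F [ 0.2  0.8 -1.3] w 0.163
```

No contact on the way in. Now lowering the last 3 mm and checking the force, then releasing with a small opening.

```bash
python3 -m pendant '[{"dp":[1,0,1],"rot":[0,0.003,0]},{"dp":[1,0,2],"rot":[0,0.003,0]},{"dp":[1,0,2.5],"rot":[0,0.003,0]},{"dp":[1,0,3],"rot":[0,0.003,0]},{"dp":[1,0,3],"rot":[0,0.003,0]},{"dp":[1,0,3],"rot":[0,0.003,0]},{"dp":[1,0,3],"rot":[0,0.003,0]},{"dp":[1,0,3],"rot":[0,0.003,0]}]'
python3 -m pendant '[{"dp":[0,0,0],"rot":[0,0,0]},{"dp":[0,0,0],"rot":[0,0,0]},{"dp":[0,0,0],"rot":[0,0,0]},{"dp":[0,0,0],"rot":[0,0,0]},{"dp":[0,0,0],"rot":[0,0,0]},{"dp":[0,0,0],"rot":[0,0,0]},{"dp":[0,0,0],"rot":[0,0,0]},{"dp":[0,0,0],"rot":[0,0,0]}]' 0.4
python3 -m pendant '[{"dp":[0,0,-4],"rot":[0,0,0]},{"dp":[0,0,-12],"rot":[0,0,0]},{"dp":[0,0,-24],"rot":[0,0,0]},{"dp":[0,0,-40],"rot":[0,0,0]},{"dp":[0,0,-60],"rot":[0,0,0]},{"dp":[0,0,-80],"rot":[0,0,0]},{"dp":[0,0,-100],"rot":[0,0,0]},{"dp":[0,0,-110],"rot":[0,0,0]}]'
```

```text
time: 7.73
tcp_pos: [518.8, 214.8, 53.4]
tcp_rot: [[0.997, 0.075, -0.0], [0.075, -0.997, 0.0], [-0.0, -0.0, -1.0]]
wrist_force: [-0.6, -0.1, -0.8]
width: 0.163
time: 8.4
tcp_pos: [518.8, 214.9, 53.3]
tcp_rot: [[0.997, 0.075, -0.0], [0.075, -0.997, 0.0], [-0.0, -0.0, -1.0]]
wrist_force: [-0.7, 0.4, 0.4]
width: 0.398
time: 9.07
tcp_pos: [520.9, 215.4, 167.8]
tcp_rot: [[0.997, 0.075, 0.006], [0.075, -0.997, 0.002], [0.006, -0.001, -1.0]]
wrist_force: [0.6, 0.5, 1.0]
width: 0.4
```

```bash
python3 - <<'E'
from h import *
c=np.load("w3.npy",allow_pickle=True).item();t=-.027
R=np.array([[np.cos(t),-np.sin(t)],[np.sin(t),np.cos(t)]]);P=np.array([500.8,15.9])
for q in [(40,60,40),(22,60,40),(-40,60,18),(-40,60,0)]: print(q,proj(c,np.r_[P+R@q[:2],34+q[2]])*1.4)
d=read_camera("side");print("glue",onz(d,[268,180],0),onz(read_camera("scene"),[210,250],0))
a=P+R@[2,0];print(a);to([a[0],a[1],110],-1.6)
cv2.imwrite("pics/s2.png",cv2.resize(d["color"][150:310,190:350],None,fx=3.5,fy=3.5,interpolation=cv2.INTER_CUBIC))
E
```

```text
(40, 60, 40) [[658.6298434  172.69667718]]
(22, 60, 40) [[650.94562106 207.92330903]]
(-40, 60, 18) [[605.80024772 309.82185505]]
(-40, 60, 0) [[592.41546909 301.70247339]]
glue [[ 534.27465977 -174.58320645    0.        ]] [[ 540.0970596  -178.93968584    0.        ]]
[502.79927104  15.84600656]
dp [-33.6, 197.7, 56.5] rot [-0.0015, -0.0065, 0.1035] t 9.17 F [ 0.3  0.4 -0.3] w 0.401
```

View pics/s2.png

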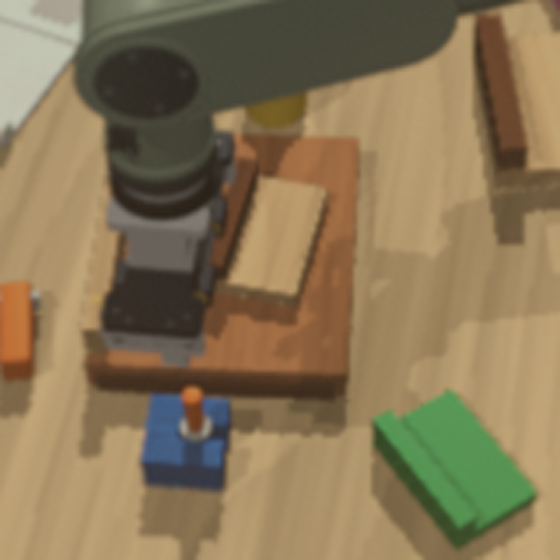

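The pin stands in the rest's notch at (193,425) with its collar on top, let go. The joint's left end agrees with the wrist image, and the glue, at y≈-176, is clear of the gripper. Now moving over the joint with its yaw and the fingers half open.

```bash
python3 -m pendant '[{"dp":[-4,26,0],"rot":[0,-0.006,0.015]},{"dp":[-9,54,0],"rot":[0,-0.006,0.03]},{"dp":[-14,82,6],"rot":[0,-0.006,0.045]},{"dp":[-19,110,16],"rot":[0,-0.006,0.06]},{"dp":[-24,138,28],"rot":[0,-0.006,0.075]},{"dp":[-29,166,42],"rot":[0,-0.006,0.09]},{"dp":[-34,190,54],"rot":[0,-0.006,0.104]},{"dp":[-34,198,57],"rot":[0,-0.006,0.104]}]' 0.5
python3 -c "
from h import *
to([502.8,15.8,56],-1.6)"
```

```text
time: 9.83
tcp_pos: [499.0, 13.1, 106.1]
tcp_rot: [[0.999, -0.032, -0.006], [-0.032, -0.999, 0.001], [-0.006, -0.001, -1.0]]
wrist_force: [0.5, 1.0, -0.1]
width: 0.505
dp [4.0, -2.7, 50.1] rot [-0.0013, 0.0064, -0.0039] t 9.83 F [ 0.5  1.  -0.1] w 0.505
```

```bash
python3 -m pendant '[{"dp":[4,-2.7,8],"rot":[0,0.006,-0.004]},{"dp":[4,-2.7,18],"rot":[0,0.006,-0.004]},{"dp":[4,-2.7,28],"rot":[0,0.006,-0.004]},{"dp":[4,-2.7,38],"rot":[0,0.006,-0.004]},{"dp":[4,-2.7,45],"rot":[0,0.006,-0.004]},{"dp":[4,-2.7,50],"rot":[0,0.006,-0.004]},{"dp":[4,-2.7,50],"rot":[0,0.006,-0.004]},{"dp":[4,-2.7,50],"rot":[0,0.006,-0.004]}]'
python3 - <<'E'
from h import *
t=np.radians(7.13)
f=np.array([624.25,33.76]);ex=np.array([np.cos(t),np.sin(t)]);ey=np.array([-ex[1],ex[0]])
# joint y along the fence now, keep it
p=np.array([500.8,15.9]);y=(p+22*np.array([np.cos(-.027),np.sin(-.027)])-f)@ey
print("y",y)
for d in (60,40,10,0): g=f-ex*(18+8+d)+ey*y; print(d,g.round(1)); to([g[0],g[1],56],7.13)
E
```

```text
time: 10.5
tcp_pos: [502.7, 16.2, 55.8]
tcp_rot: [[1.0, -0.027, -0.001], [-0.027, -1.0, 0.001], [-0.001, -0.001, -1.0]]
wrist_force: [-0.0, 0.1, -0.1]
width: 0.503
y -5.718150027515845
60 [539.6  17.4]
dp [36.9, -2.2, -0.2] rot [-0.0014, 0.0007, -0.1515] t 10.5 F [-0.   0.1 -0.1] w 0.503
40 [559.5  19.9]
dp [56.6, -5.2, -0.2] rot [-0.0014, 0.0007, -0.1515] t 10.5 F [-0.   0.1 -0.1] w 0.503
10 [589.2  23.6]
dp [86.3, -9.8, -0.2] rot [-0.0014, 0.0007, -0.1515] t 10.5 F [-0.   0.1 -0.1] w 0.503
0 [599.2  24.9]
dp [96.2, -11.3, -0.2] rot [-0.0014, 0.0007, -0.1515] t 10.5 F [-0.   0.1 -0.1] w 0.503
```

```bash
python3 -m pendant '[{"dp":[4,0,0],"rot":[0,0,0]},{"dp":[8,0,0],"rot":[0,0,0]},{"dp":[13,0,0],"rot":[0,0,0]},{"dp":[18,0,0],"rot":[0,0,-0.03]},{"dp":[24,-1,0],"rot":[0,0,-0.06]},{"dp":[30,-2,0],"rot":[0,0,-0.09]},{"dp":[36,-2,0],"rot":[0,0,-0.12]},{"dp":[42,-3,0],"rot":[0,0,-0.15]}]'
python3 - <<'E'
from h import *
for x,y in ((589.2,23.6),(599.2,24.9)): to([x,y,56],7.13)
E
```

```text
time: 11.17
tcp_pos: [545.6, 17.8, 56.2]
tcp_rot: [[0.992, 0.124, -0.0], [0.124, -0.992, 0.001], [-0.0, -0.001, -1.0]]
wrist_force: [-0.7, -0.9, 0.9]
width: 0.5
dp [43.9, -0.4, 0.2] rot [-0.0012, 0.0002, -0.0002] t 11.17 F [-0.7 -0.9  0.9] w 0.5
dp [54.0, -0.4, 0.2] rot [-0.0012, 0.0002, -0.0002] t 11.17 F [-0.7 -0.9  0.9] w 0.5
```

```bash
python3 -m pendant '[{"dp":[4,0,0],"rot":[0,0,0]},{"dp":[9,0,0],"rot":[0,0,0]},{"dp":[15,0,0],"rot":[0,0,0]},{"dp":[21,0,0],"rot":[0,0,0]},{"dp":[27,0,0],"rot":[0,0,0]},{"dp":[33,0,0],"rot":[0,0,0]},{"dp":[39,0,0],"rot":[0,0,0]},{"dp":[43,0,0],"rot":[0,0,0]}]'
python3 - <<'E'
from h import *
to([599.2,24.9,56],7.13)
c=cam("scene")
cv2.imwrite("pics/s3.png",cv2.resize(c["color"][190:300,225:395],None,fx=4,fy=4,interpolation=cv2.INTER_CUBIC))
E
```

```text
time: 11.83
tcp_pos: [589.2, 23.2, 56.2]
tcp_rot: [[0.992, 0.124, 0.0], [0.124, -0.992, 0.001], [0.0, -0.001, -1.0]]
wrist_force: [-1.2, -0.0, 0.3]
width: 0.497
dp [10.1, -0.4, 0.2] rot [-0.0011, -0.0002, -0.0002] t 11.83 F [-1.2 -0.   0.3] w 0.497
```

View pics/s3.png

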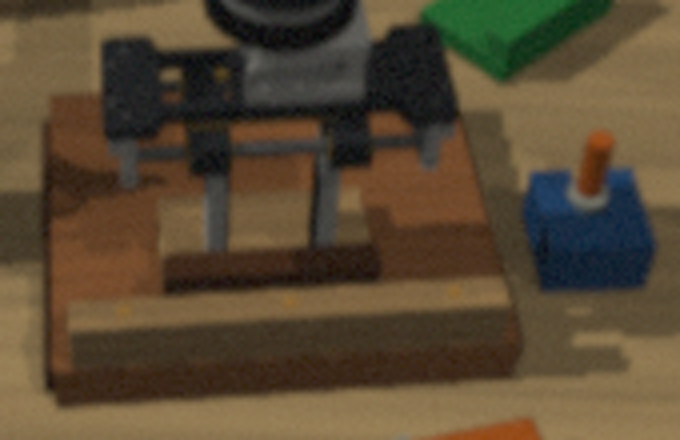

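The joint, with its dark top from (165,270) to (378,262), is now parallel to the fence and about 10 mm or less away. The pin is still parked at (595,170). Closing the last gap slowly.

```bash
python3 -m pendant '[{"dp":[1.5,0,0],"rot":[0,0,0]},{"dp":[3,0,0],"rot":[0,0,0]},{"dp":[4.5,0,0],"rot":[0,0,0]},{"dp":[6,0,0],"rot":[0,0,0]},{"dp":[7,0,0],"rot":[0,0,0]},{"dp":[8,0,0],"rot":[0,0,0]},{"dp":[9,0,0],"rot":[0,0,0]},{"dp":[9.5,0,0],"rot":[0,0,0]}]'
```

```text
time: 12.55
tcp_pos: [597.0, 24.2, 55.9]
tcp_rot: [[0.992, 0.125, -0.004], [0.125, -0.992, 0.001], [-0.004, -0.001, -1.0]]
wrist_force: [-6.3, -1.7, 3.3]
width: 0.502
```

```bash
python3 -m pendant '[{"dp":[2,0,0],"rot":[0,0,0]},{"dp":[3,0,0],"rot":[0,0,0]},{"dp":[4,0,0],"rot":[0,0,0]},{"dp":[4,0,0],"rot":[0,0,0]},{"dp":[4,0,0],"rot":[0,0,0]},{"dp":[4,0,0],"rot":[0,0,0]},{"dp":[4,0,0],"rot":[0,0,0]},{"dp":[4,0,0],"rot":[0,0,0]}]'
```

```text
time: 13.22
tcp_pos: [597.0, 24.5, 55.1]
tcp_rot: [[0.992, 0.126, -0.013], [0.126, -0.992, 0.0], [-0.013, -0.002, -1.0]]
wrist_force: [-9.7, -1.8, 5.7]
width: 0.5
```

Flush against the fence: the joint stopped and the force is rising. Now backing off 5 mm and closing the fingers for the single central diagonal push.

```bash
python3 -m pendant '[{"dp":[-3,0,0],"rot":[0,-0.013,0]},{"dp":[-6,0,-1],"rot":[0,-0.013,0]},{"dp":[-6,0,-1],"rot":[0,-0.013,0]},{"dp":[-6,0,-1],"rot":[0,-0.013,0]},{"dp":[-6,0,-1],"rot":[0,-0.013,0]},{"dp":[-6,0,-1],"rot":[0,-0.013,0]},{"dp":[-6,0,-1],"rot":[0,-0.013,0]},{"dp":[-6,0,-1],"rot":[0,-0.013,0]}]' 0
python3 - <<'E'
from h import *
t=np.radians(7.13);to([597,24.5,52],7.13)
s=read_state();print(s["tcp_rot"].round(3),s["tcp_pos"])
c=cam("wrist");d=cam("side")
a=cv2.resize(c["color"],(480,360));b=cv2.resize(d["color"][165:275,200:310],(320,320),interpolation=cv2.INTER_CUBIC)
o=np.zeros((360,800,3),np.uint8);o[:,:480]=a;o[:320,480:]=b;cv2.imwrite("pics/f1.png",o)
E
```

```text
time: 13.88
tcp_pos: [591.2, 23.7, 56.1]
tcp_rot: [[0.992, 0.126, -0.026], [0.126, -0.992, -0.002], [-0.026, -0.002, -1.0]]
wrist_force: [-0.1, 0.3, -0.9]
width: 0.006
dp [6.0, -0.0, 4.0] rot [-0.0017, 0.0257, 0.0015] t 13.88 F [-0.1  0.3 -0.9] w 0.006
[[ 0.992  0.126 -0.026]
 [ 0.126 -0.992 -0.002]
 [-0.026 -0.002 -1.   ]] [591.19160214  23.71844418  56.13748006]
```

View pics/f1.png

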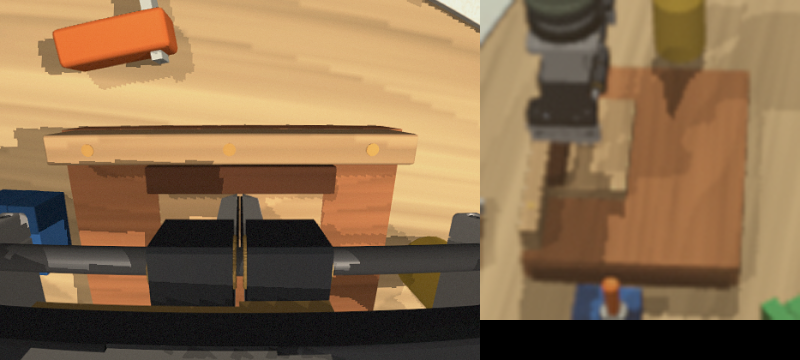

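The joint is square and flush: the upright's span 147–335 lies along the fence, and the fingertip is centred at 240. I'll tilt the tool about 0.4 rad so the tip goes low into the corner.

```bash
python3 -m pendant '[{"dp":[0,0,-2],"rot":[0,0.08,0]},{"dp":[0,0,-2],"rot":[0,0.17,0]},{"dp":[0,0,-2],"rot":[0,0.26,0]},{"dp":[0,0,-2],"rot":[0,0.34,0]},{"dp":[0,0,-2],"rot":[0,0.4,0]},{"dp":[0,0,-2],"rot":[0,0.43,0]},{"dp":[0,0,-2],"rot":[0,0.43,0]},{"dp":[0,0,-2],"rot":[0,0.43,0]}]' 0
python3 - <<'E'
from h import *
s=read_state();R=s["tcp_rot"];print(R.round(3),s["tcp_pos"],s["wrist_force"])
t=np.radians(7.13)
for d,h in ((3,-3),(7,-5),(10,-8),(15,-13)):print(d,h,(R.T@[d*np.cos(t),d*np.sin(t),h]).round(1))
E
```

```text
time: 14.65
tcp_pos: [590.8, 23.6, 58.1]
tcp_rot: [[0.913, 0.125, 0.389], [0.114, -0.992, 0.051], [0.392, -0.002, -0.92]]
wrist_force: [-0.5, -0.8, -0.2]
width: 0.002
[[ 0.913  0.125  0.389]
 [ 0.114 -0.992  0.051]
 [ 0.392 -0.002 -0.92 ]] [590.78680528  23.64043117  58.09624385] [-0.46858007 -0.79419977 -0.19691751]
3 -3 [1.6 0.  3.9]
7 -5 [4.5 0.  7.3]
10 -8 [ 6.1  0.  11.3]
15 -13 [ 8.7  0.  17.8]
```

```bash
python3 -m pendant '[{"dp":[1,0,2],"rot":[0,0,0]},{"dp":[2,0,4],"rot":[0,0,0]},{"dp":[3,0,6],"rot":[0,0,0]},{"dp":[4,0,7.5],"rot":[0,0,0]},{"dp":[5,0,9],"rot":[0,0,0]},{"dp":[6,0,10],"rot":[0,0,0]},{"dp":[6,0,11],"rot":[0,0,0]},{"dp":[6,0,11],"rot":[0,0,0]}]' 0
python3 - <<'E'
from h import *
s=read_state();R=s["tcp_rot"];t=np.radians(7.13)
print("ahead F",s["wrist_force"][:2]@[np.cos(t),np.sin(t)],s["wrist_force"])
for d,h in ((8,-6),(12,-9),(15,-12)):print(d,h,(R.T@[d*np.cos(t),d*np.sin(t),h]).round(1))
E
```

```text
time: 15.32
tcp_pos: [599.4, 24.4, 54.1]
tcp_rot: [[0.913, 0.129, 0.386], [0.118, -0.992, 0.051], [0.389, -0.001, -0.921]]
wrist_force: [-35.7, -6.5, 44.7]
width: 0.008
ahead F -36.19542181843402 [-35.66569778  -6.48982518  44.73507603]
8 -6 [5.  0.  8.6]
12 -9 [ 7.5  0.1 13. ]
15 -12 [ 9.1  0.1 16.9]
```

```bash
python3 - <<'E'
from h import *
for i in range(3): c=cam("scene");print(read_state()["wrist_force"].round(1),read_state()["tcp_pos"].round(1))
d=cam("wrist")
a=cv2.resize(d["color"],(440,330));b=cv2.resize(c["color"][190:300,235:395],(360,248),interpolation=cv2.INTER_CUBIC)
o=np.zeros((330,800,3),np.uint8);o[:,:440]=a;o[:248,440:]=b;cv2.imwrite("pics/f2.png",o)
E
```

```text
[-33.9  -6.   43.4] [599.4  24.4  54.2]
[-33.5  -6.2  43.3] [599.4  24.4  54.1]
[-34.5  -4.9  44.3] [599.4  24.4  54.1]
```

View pics/f2.png

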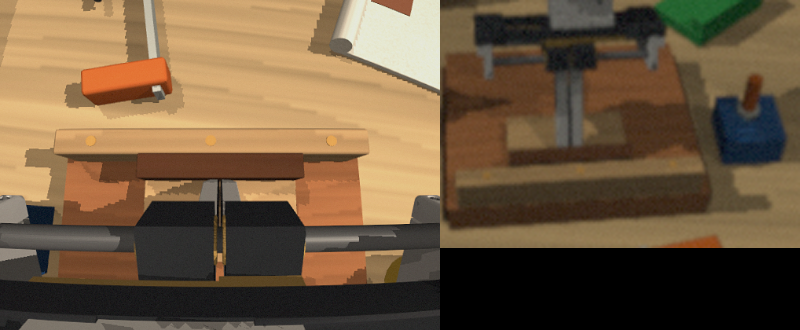

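The upright's back lies along the fence (137–302, row 153) with no gap showing, and the fingertip is at its middle. The pin is still parked. The push holds steady at about 34 N into the fence and 44 N down, so I'm handing in.

```bash
python3 -c "
from station import *
print(sign_off())"
```

```text
the job is handed in; nothing more can be done
None
```

The job is done and handed in at about 15.5 s of the 58 s allowed.

- **Pin:** I drew it straight up out of its bore, lowered it into the blue rest's notch from above and let go. The last picture shows it still standing there with its collar on the top.
- **Joint:** I squared it with the half-open fingers and slid it against the fence. I then backed off about 6 mm, closed the fingers and made one diagonal push low in the middle of its inside corner, which I was still holding at hand-in.

**Last checks:**
- The push was steady over three readings, at about 34 N into the fence and 44 N down on the bed.
- The tool position did not drift while holding.
- The wrist picture showed no gap at the fence, and the joint looked square and upright.
- None of the other things in the pictures I viewed looked moved. Not all of them were in the last views, so I did not recheck each one at the end.

No check failed. The early fit of the rest had one pixel marked badly, about 5 px off. A closer wrist picture then agreed with the fitted pose to about 1 px.

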